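# Sweep the luthier's offcuts into the scrap box

## Task

Take the hand brush from the tool tray and sweep all seven wood offcuts off the raised work board into the red scrap box at its end, using only the brush and never touching the offcuts with the gripper or arm. Leave the thumb plane, the glue jar and the finished ukulele bridge where they stand on the board. When the board is clear, put the brush back in the tool tray, standing on its bristles.

Things in the scene. Friction and masses are not known exactly. Their poses are not given: they have to be found in the camera images.
- work_board: fixed plywood work board on battens, 260 (x) x 400 (y) mm, top 60 mm above the bench, up to 0.1 rad askew. Origin: on the bench under its centre; axes along its edges, x away from the robot. Plane, jar, bridge and three offcuts share two rows along y, centres 87 to 103 mm either side of its centre line and about 140 mm apart; four offcuts lie within 25 mm of that line.
- scrap_box: fixed open red scrap box, 260 (x) x 140 (y) mm outside, walls and floor 6 mm, rim 54 mm above the bench (6 mm below the board top), 2 mm from one short end of the work board (+y or -y end, varies), square with it. Origin: on the bench under its centre; axes as the board.
- tool_tray: fixed shallow pale wooden tool tray with cork floor, 260 (x) x 140 (y) mm outside, walls and floor 6 mm, rim 22 mm above the bench, 2 mm from the other short end of the board. Origin: on the bench under its centre; axes as the board. The brush starts in it.
- brush: loose hand brush, 0.16 kg, standing on stiff black bristles. Origin: underside of bristles, middle of head; x along the head, handle to -x (robot side), z up. Bristles, stiff as a block: 100 x 26 mm, 45 high. Wooden stock above: 104 x 34 mm, from 44 to 68 mm up, gripped from above across y. Handle 18 mm thick, to x = -155 mm, underside 52 mm up at the stock, 71 mm at its end.
- brush_grip (a point): grip point of the brush: centre of its wooden stock, 56 mm above the bristle ends; axes as the brush. 34 mm wide across y.
- offcut_1: loose wooden L-shaped offcut, mid brown, 36 x 26 x 22 high mm, 10 to 30 g. Origin: middle of its underside as it lies at the start; z up. It starts on the work board.
- offcut_2: loose wooden stepped offcut, dark brown, 34 x 24, 14 high with a step to 24 high mm, 10 to 30 g. Origin: middle of its underside as it lies at the start; z up. It starts on the work board.
- offcut_3: loose wooden offcut of fingerboard, dark brown with one thin brass line, 40 x 22 x 18 high mm, 10 to 30 g. Origin: middle of its underside as it lies at the start; z up. It starts on the work board.
- offcut_4: loose wooden pale block-like offcut, 30 x 26 x 25 high mm, 10 to 30 g. Origin: middle of its underside as it lies at the start; z up. It starts on the work board.
- offcut_5: loose wooden offcut of lining, mid brown with dark saw kerfs across its top, 38 x 20 x 22 high mm, 10 to 30 g. Origin: middle of its underside as it lies at the start; z up. It starts on the work board.
- offcut_6: loose wooden pale offcut with a dark stripe round it, 28 x 28 x 20 high mm, 10 to 30 g. Origin: middle of its underside as it lies at the start; z up. It starts on the work board.
- offcut_7: loose wooden L-shaped offcut, dark brown, 34 x 26 x 24 high mm, 10 to 30 g. Origin: middle of its underside as it lies at the start; z up. It starts on the work board.
- thumb_plane: loose small brass thumb plane, 32 (x) x 90 (y) x 42 mm high, 0.32 kg, standing on the work board, long side within 0.2 rad of the board's y. Origin: middle of its underside. To be left alone.
- glue_jar: loose squat amber glue jar with a black cap, 52 mm diameter, 44 mm high, 0.12 kg, standing on the work board. Origin: middle of its underside. To be left alone.
- uke_bridge: loose finished ukulele bridge, dark with a white saddle and four white dots, 22 (x) x 85 (y) x 12 mm high, 40 g, lying on the work board, long side within 0.2 rad of the board's y. Origin: middle of its underside. Not an offcut: to be left alone.

How it is judged:
By the outcome, as a careful person would: the job done as asked, in the order asked, and still so for the second after the job is handed in, with the robot touching nothing.
It also fails if it takes over 72 s, if anything falls off the work surface, if the arm or the gripper's body presses on something with over 40 N, if the wrist force passes 120 N, or if a joint passes its speed limit or range.

## Robot

A 6-joint arm with a two-finger parallel gripper is mounted at the origin on the work surface. World frame = base frame: x ahead of the robot, y to its left, z up, the work surface at z = 0. Lengths are in m, angles in rad, forces in N, time in s.
With the tool pointing down it reaches from about 0.425 to 1.125 m from the base axis. Payload 14.9 kg.
Tool frame: the origin (TCP) lies at the very end of the fingers, on their centre line; the grasp point (between the pads) lies 19 mm behind it (manip.pinch_z is the distance from the TCP to the grasp point, in m); x points along the fingers, z is the direction in which the jaws open and shut, and the axes are right-handed (so a half turn about x gives the same grasp; the last joint's range is limited). The gripper opens to 91 mm and grips with 3 to 60 N. Pads are 32 mm wide; open, the fingers measure 118 mm over their backs; the gripper's body (76 mm by 178 mm) begins 60 mm behind the grasp point.
Start: joints at [1.183, 0.379, 1.734, -0, 1.028, -0.033], TCP at [0.243, 0.656, 0.186] pointing down, gripper open.
Joint ranges: [-2.77, 2.77], [-0.74, 2.19], [0, 2.66], [-1.06, 4.2], [0.31, 2.87], [-3.08, 3.08]. Speed limits (rad/s): [1.89, 1.89, 2.39, 3.14, 3.14, 3.14].

## Interface

Orientations are given as a rotation vector (axis times angle).
In Python, from bench import manip gives the robot as it stands.
- The arm moves only by the tool drive_tool, never from a script. Its argument "targets" is a list of rows, each a list of 3 entries, a list of its own where there are three numbers: the shift along the tool's x, y, z in cm, then the turn, a rotation vector about the tool's x, y, z in rad, then the gripper command: -1 is shut, 1 is fully open, values between are in proportion. In form: [[[tx, ty, tz], [wx, wy, wz], fingers], ...]. A call has 1 to 8 rows; each row shifts and turns the pose as measured when the row begins, along the tool's axes as they then stand; what a row does not reach is not made up. A row lasts 1/12 s, in which the tool goes at most 41.7 mm and 7.16 degrees, less where a joint would pass 70% of its speed; a pose out of reach is approached as far as the arm can. A call with a gripper value outside its range is refused whole. The fingers move at their own pace and stop on an object; the grip force is fixed at half the most. Time passes only in rows, so rows that do not move let the fingers close. It gives the time, the measured TCP pose, the force and the opening at its end, in the units of the state.
- manip.get_obs(): the state, without advancing time (a new reading comes with each control period).
- manip.read_camera(name): name is "scene" or "side" or "wrist"; returns the picture (384x512x3 uint8, red, green, blue); there is no depth.
- manip.camera_model(name): a dict with "fov_y" (degrees; the focal length in pixels is half the picture's height over the tangent of half this angle, whatever the lens; pixels are square), "cx", "cy" (the principal point, pixels), "dist" ([k1, k2, p1, p2, k3] as OpenCV has them; the pictures are not rectified), "rvec" (rotation vector, rad) and "tvec" (3), from world to camera coordinates, as OpenCV has them. Camera axes: x right, y down, z forward; pixel columns grow to the right and rows downward; lengths in m; the calibration is good to about 2 mm. A picture is of the moment at which its call begins: read the wrist's pose just before it. camera_model takes no time and is no camera call; for the wrist camera it gives the pose at the moment of the call.
- manip.close_job(): hands the job in, once; it reports no verdict.
The state is a dict: "time_s": time; "joint_positions": joint angles; "qvel": joint speeds; "joint_efforts": joint torques, N m; "position": TCP position; "eef_rot": TCP orientation; "wrist_force": force on the tool from outside, world axes, zero at the start; "wrist_torque": the same for the moment, N m; "width": opening from 0.0 (shut) to 1.0 (fully open).
Only numpy, scipy, OpenCV 4.12 (cv2) and the standard library are available. Lean on these libraries where they do the work, as an engineer would, in place of code of your own. Each camera call takes 0.05 s, during which the arm holds its last target. There are 200 camera calls.

## Working session

There is one attempt and no reset: what is moved stays moved. The work goes in short steps, Python scripts to look and compute and a tool call to move; the robot and the scene stay as the last step left them, time stands still between calls to the robot, and variables do not carry over. Pictures are saved under pics/ and viewed, about 8 in all and at most 12, crops included, and the job is handed in when it is done.

Besides the shell and the picture viewer there is one more tool, called after ">>>" as name(argument=value, ...), one argument or row to a line, values as JSON. drive_tool: Moves the arm, as the interface text tells. Its arguments: {"type":"object","properties":{"targets":{"type":"array"}},"required":["targets"]}

```bash
ls; mkdir -p pics
python3 - <<'E'
from bench import manip
import cv2,numpy as np
o=manip.get_obs();print(o['time_s'],o['position'],o['eef_rot'],o['width'])
for n in ['scene','side']:
    m=manip.camera_model(n);print(n,m)
    cv2.imwrite(f'pics/{n}0.png',cv2.resize(manip.read_camera(n)[:,:,::-1],(800,600),interpolation=cv2.INTER_CUBIC))
E
```

```text
pics
0.0 [0.24302865 0.65600311 0.18518868] [-0.94461868  1.35736235  0.943638  ] 0.9973782568719233
scene {'fov_y': 51.89072251252464, 'cx': 258.84698064251324, 'cy': 190.14962150854984, 'dist': array([-0.0393103,  0.       ,  0.       ,  0.       ,  0.       ]), 'rvec': array([ 1.26931576,  2.33405998, -0.87224262]), 'tvec': array([ 0.2940746 , -0.34303287,  1.16905126])}
side {'fov_y': 57.12283503039553, 'cx': 258.35286011104387, 'cy': 188.91519535583532, 'dist': array([-0.08865654,  0.        ,  0.        ,  0.        ,  0.        ]), 'rvec': array([ 2.19195081, -0.23309877,  0.09641627]), 'tvec': array([-0.56362036,  0.12396607,  0.76163573])}
```

View pics/scene0.png

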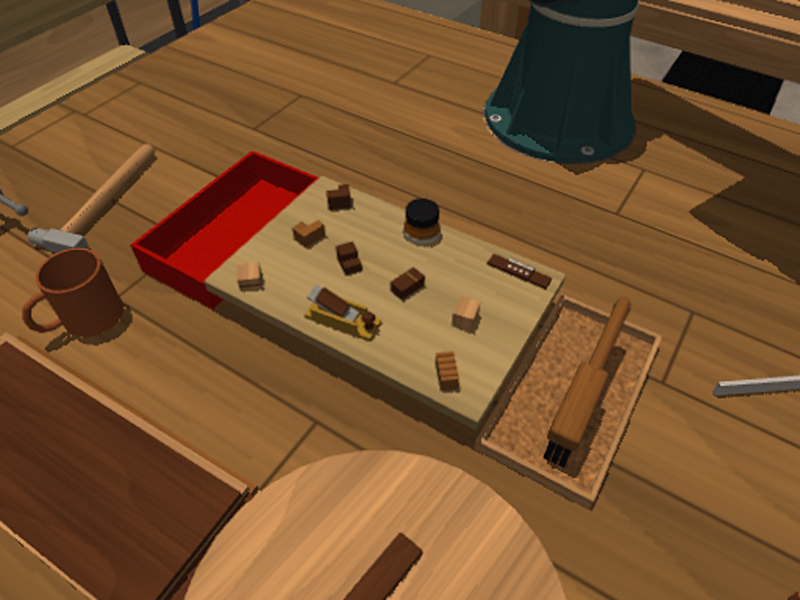

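View pics/side0.png

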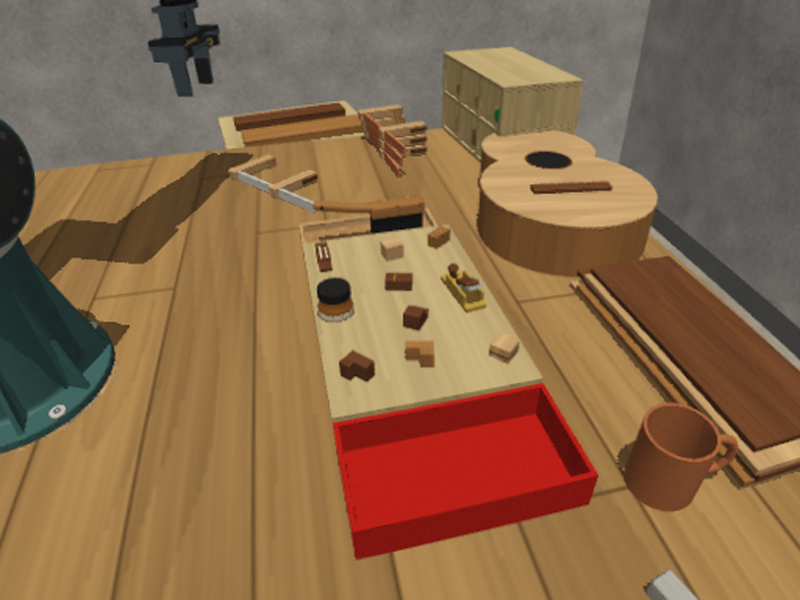

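Scene picture: box at the left end, tray with the brush at the right end. Robot-side row, from the box: off7 (339,198), jar (423,218), bridge (519,269). Middle row: off1 (309,232), off2 (348,258), off3 (408,282), pale (466,312). Far row: pale (250,276), plane (343,312), off5 (447,372). The side picture shows the same layout.

```bash
cat > h.py <<'E'
from bench import manip
import cv2,numpy as np
from scipy.spatial.transform import Rotation as R
def pix2w(n,p,z,s=0.64,m=None):
    m=m or manip.camera_model(n); f=192/np.tan(np.radians(m['fov_y']/2))
    K=np.array([[f,0,m['cx']],[0,f,m['cy']],[0,0,1]])
    u=cv2.undistortPoints(np.array([[p]],float)*s,K,np.array(m['dist']))[0,0]
    M=R.from_rotvec(m['rvec']).as_matrix(); c=-M.T@m['tvec']; d=M.T@np.array([u[0],u[1],1])
    return c+d*(z-c[2])/d[2]
E
python3 - <<'E'
from h import *
np.set_printoptions(precision=4,suppress=True)
P={'scene':dict(c_boxR=(318,178,.06),c_trayR=(563,272,.06),c_trayF=(478,425,.06),c_boxF=(207,283,.06),
o7=(339,198,.072),o1=(309,232,.071),o2=(348,258,.07),o3=(408,282,.069),pm=(466,312,.072),pf=(250,276,.071),o5=(447,372,.071),
plane=(343,312,.075),jar=(422,212,.104),bridge=(519,269,.066),trR=(563,297,.022),trR2=(661,337,.022),trF=(592,505,.022),
bs1=(585,362,.074),bs2=(609,369,.074),bs3=(551,432,.074),bs4=(578,448,.074),hend=(623,302,.09)),
'side':dict(c_boxR=(333,419,.06),c_boxF=(541,383,.06),c_trayR=(301,240,.06),c_trayF=(447,223,.06),o7=(357,367,.071),o1=(420,353,.071),o2=(416,317,.07),o3=(399,281,.069),pm=(392,249,.072),pf=(504,347,.07),o5=(438,237,.071),jar=(333,290,.104),bridge=(323,255,.066),plane=(464,288,.075),hend=(317,206,.088),stF=(423,205,.074),stR=(371,208,.074))}
for n in P:
  print(n)
  W={k:pix2w(n,v[:2],v[2]) for k,v in P[n].items()}
  c=np.mean([W['c_boxR'],W['c_boxF'],W['c_trayR'],W['c_trayF']],0)
  y=W['c_trayR']+W['c_trayF']-W['c_boxR']-W['c_boxF']; a=np.arctan2(-y[0],y[1]); print('centre',c,'yaw',a)
  for k in W: print(k,W[k][:2],'board',R.from_euler('z',-a).apply(W[k]-c)[:2]*1000)
E
```

```text
scene
centre [ 0.5754 -0.0096  0.06  ] yaw 0.03722720504932823
c_boxR [ 0.4568 -0.2141] board [-126.1222 -200.0269]
c_trayR [0.4363 0.181 ] board [-131.9922  195.6184]
c_trayF [0.6999 0.1947] board [131.9922 199.5026]
c_boxF [ 0.7087 -0.1998] board [ 126.1222 -195.0941]
o7 [ 0.4886 -0.1491] board [ -91.9976 -136.24  ]
o1 [ 0.5685 -0.1409] board [ -11.8148 -131.0276]
o2 [ 0.5791 -0.0667] board [  1.5404 -57.2522]
o3 [0.5713 0.0227] board [-2.9713 32.3629]
pm [0.5768 0.1104] board [  5.8509 119.8469]
pf [ 0.6753 -0.1526] board [  94.5203 -146.6581]
o5 [0.6653 0.135 ] board [ 95.2262 141.1591]
plane [ 0.6609 -0.0139] board [85.286  -7.5447]
jar [ 0.4806 -0.0134] board [-94.8854  -0.2529]
bridge [0.4692 0.1312] board [-100.9419  144.6237]
trR [0.4422 0.1918] board [-125.6313  206.1396]
trR2 [0.4365 0.3268] board [-126.3489  341.2801]
trF [0.6978 0.3347] board [135.0878 339.4512]
bs1 [0.5691 0.262 ] board [  3.8033 271.5662]
bs2 [0.5633 0.2888] board [ -0.9853 298.5922]
bs3 [0.6733 0.2658] board [108.0816 271.5779]
bs4 [0.6753 0.297 ] board [111.1812 302.6869]
hend [0.4728 0.2686] board [
[... 202 characters left out ...]
9 0.1969] board [-130.4467  209.546 ]
c_trayF [0.6969 0.1969] board [130.4467 203.4194]
o7 [ 0.4872 -0.1494] board [ -87.2018 -137.8704]
o1 [ 0.5686 -0.1414] board [  -5.6993 -131.8153]
o2 [ 0.58   -0.0678] board [  7.4214 -58.492 ]
o3 [0.5745 0.0238] board [ 4.0398 33.2715]
pm [0.5805 0.1119] board [ 12.0867 121.1532]
pf [ 0.6763 -0.1532] board [ 101.7272 -146.0677]
o5 [0.6636 0.1339] board [ 95.6611 141.2846]
jar [ 0.4731 -0.0267] board [-98.4426 -14.8665]
bridge [0.4689 0.1291] board [-99.0475 140.9577]
plane [ 0.6616 -0.0234] board [ 90.0358 -16.0044]
hend [0.4716 0.2636] board [-93.2379 275.3375]
stF [0.6648 0.249 ] board [ 99.5806 256.2443]
stR [0.5691 0.2595] board [  4.117  269.0371]
```

```bash
cat >> h.py <<'E'
np.set_printoptions(precision=3,suppress=True)
C=np.array([.573,-.0095]);A=.031   # board centre, yaw
def b2w(x,y): return C+R.from_euler('z',A).as_matrix()[:2,:2]@np.array([x,y])/1000
def w2b(p): return R.from_euler('z',-A).as_matrix()[:2,:2]@(np.array(p)[:2]-C)*1000
def yaw(): # brush yaw = direction of tool z minus 90deg (mod pi)
    M=R.from_rotvec(manip.get_obs()['eef_rot']).as_matrix(); return np.arctan2(M[1,2],M[0,2])
def go(x,y,z,zdir):
    "displacement to TCP x,y,z with tool x down, tool z at heading zdir"
    o=manip.get_obs(); M=R.from_rotvec(o['eef_rot']).as_matrix()
    zz=np.array([np.cos(zdir),np.sin(zdir),0]); xx=np.array([0,0,-1.]); T=np.c_[xx,np.cross(zz,xx),zz]
    d=np.array([x,y,z])-o['position']
    print('cm in present axes',M.T@d*100,'in target axes',T.T@d*100,'turn',R.from_matrix(M.T@T).as_rotvec())
def st():
    o=manip.get_obs();M=R.from_rotvec(o['eef_rot']).as_matrix()
    print(o['time_s'],o['position'],'board',w2b(o['position']),'zdir',yaw(),'w',o['width'],'F',o['wrist_force'],'q',o['joint_positions']);print(M)
E
python3 - <<'E'
from h import *
st()
for s in (1,-1): go(.62,.277,.15,.06+s*np.pi/2)
E
```

```text
0.1 [0.243 0.656 0.185] board [-309.168  675.446] zdir 1.2160250244381896 w 1.0016611098248536 F [ 1.075 -0.408 -0.501] q [ 1.183  0.379  1.735 -0.     1.028 -0.033]
[[-0.    -0.938  0.347]
 [-0.001  0.347  0.938]
 [-1.     0.    -0.001]]
cm in present axes [  3.547 -48.515 -22.446] in target axes [  3.527 -35.355 -40.096] turn [-0.415 -0.001 -0.   ]
cm in present axes [  3.547 -48.515 -22.446] in target axes [ 3.527 35.355 40.096] turn [ 2.727 -0.     0.001]
```

>>> drive_tool(
  targets=[
    [[0, -3.5, -2.0], [-0.052, 0, 0], 1],
    [[0, -3.5, -2.0], [-0.052, 0, 0], 1],
    [[0, -3.5, -2.0], [-0.052, 0, 0], 1],
    [[0, -3.5, -2.0], [-0.052, 0, 0], 1],
    [[0, -3.3, -2.3], [-0.052, 0, 0], 1],
    [[0, -3.3, -2.3], [-0.052, 0, 0], 1],
    [[0, -3.3, -2.3], [-0.052, 0, 0], 1],
    [[0, -3.3, -2.3], [-0.052, 0, 0], 1],
  ],
)

```text
time_s: 0.77
position: [0.4836, 0.4365, 0.1828]
eef_rot: [-1.274, 1.17, 1.275]
wrist_force: [0.3, 0.5, 1.2]
width: 0.997
```

Run:
```python
from h import *
st(); go(.60,.277,.185,1.63)
```

```text
0.7667 [0.484 0.436 0.183] board [-75.491 448.547] zdir 1.6590490178707737 w 0.997134265393005 F [0.251 0.499 1.197] q [ 0.698  0.31   1.836 -0.     1.    -0.961]
[[-0.003 -0.996 -0.088]
 [-0.003 -0.088  0.996]
 [-1.     0.003 -0.002]]
cm in present axes [ -0.211 -10.184 -16.913] in target axes [ -0.217 -10.672 -16.61 ] turn [ 0.029 -0.002 -0.003]
```

>>> drive_tool(
  targets=[
    [[0, -2.0, -3.4], [0, 0, 0], 1],
    [[0, -2.0, -3.4], [0, 0, 0], 1],
    [[0, -2.0, -3.4], [0, 0, 0], 1],
    [[0, -2.0, -3.4], [0, 0, 0], 1],
    [[0, -2.0, -3.0], [0, 0, 0], 1],
    [[0, 0, 0], [0, 0, 0], 1],
  ],
)

```text
time_s: 1.27
position: [0.6073, 0.2674, 0.1817]
eef_rot: [-1.275, 1.171, 1.275]
wrist_force: [-1.0, 0.1, 0.2]
width: 1.001
```

Run:
```python
from h import *
import json
st(); m=manip.camera_model('wrist'); I=manip.read_camera('wrist')
json.dump({k:np.array(v).tolist() for k,v in m.items()},open('w1.json','w'))
cv2.imwrite('pics/w1.png',cv2.resize(I[:,:,::-1],(800,600),interpolation=cv2.INTER_CUBIC))
```

```text
1.2667 [0.607 0.267 0.182] board [ 42.842 275.731] zdir 1.6597650093124376 w 1.0005214623648453 F [-1.049  0.078  0.232] q [ 0.381  0.33   1.811 -0.002  1.005 -1.278]
[[-0.003 -0.996 -0.089]
 [-0.004 -0.089  0.996]
 [-1.     0.004 -0.003]]
```

View pics/w1.png

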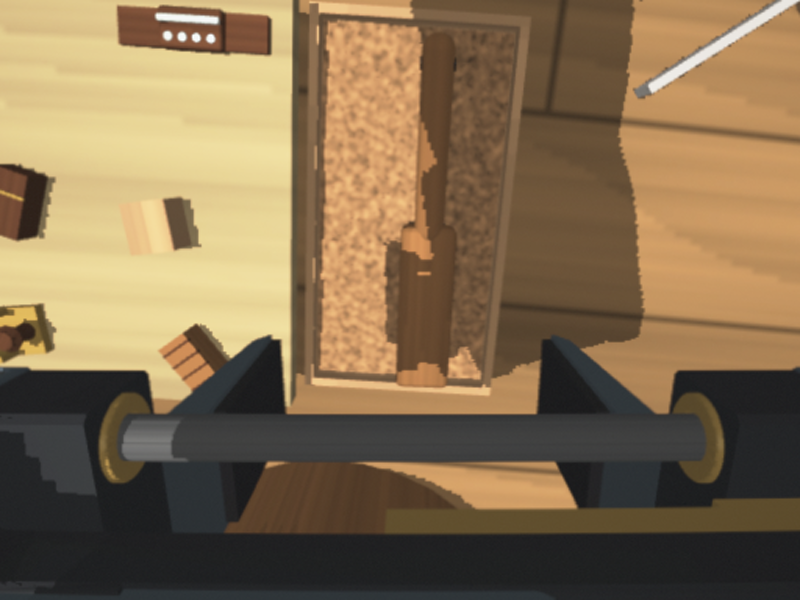

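Wrist picture: stock from (402–457, 230) to (398–447, 385), handle end (438,35); bridge, pm, o5 at the left.

Run:
```python
from h import *
import json
m=json.load(open('w1.json'))
for k,p in dict(nl=(402,232,.074),nr=(457,232,.074),fl=(398,385,.074),fr=(448,385,.074),hend=(438,36,.09),trR=(309,4,.022),trR2=(530,17,.022),trF1=(310,385,.022),trF2=(490,392,.022),bd1=(296,10,.06),bd2=(293,400,.06),brl=(118,25,.072),brr=(271,35,.072),pm=(150,226,.085),o5=(190,360,.082)).items():
    w=pix2w('w',p[:2],p[2],m=m); print(k,w,w2b(w))
```

```text
nl [0.57  0.258 0.074] [  5.205 267.573]
nr [0.567 0.291 0.074] [  3.252 300.176]
fl [0.668 0.264 0.074] [103.234 270.367]
fr [0.665 0.296 0.074] [101.287 302.461]
hend [0.466 0.268 0.09 ] [-98.519 280.774]
trR [0.439 0.187 0.022] [-128.313  200.555]
trR2 [0.434 0.326 0.022] [-129.017  340.093]
trF1 [0.697 0.198 0.022] [130.047 203.908]
trF2 [0.69  0.334 0.022] [127.475 339.771]
bd1 [0.452 0.188 0.06 ] [-114.493  200.818]
bd2 [0.692 0.194 0.06 ] [124.758 199.622]
brl [0.471 0.093 0.072] [-99.164 105.239]
brr [0.469 0.177 0.072] [-98.14  189.834]
pm [0.578 0.113 0.085] [  8.842 122.694]
o5 [0.66  0.134 0.082] [ 91.077 140.397]
```

Run:
```python
from h import *
go(.618,.277,.043,1.628)
```

```text
cm in present axes [13.84  -1.343  0.733] in target axes [13.848 -1.258  0.732] turn [ 0.032 -0.003 -0.004]
```

>>> drive_tool(
  targets=[
    [[1.0, -1.3, 0.7], [0.032, -0.003, -0.004], 1],
    [[3.5, 0, 0], [0, 0, 0], 1],
    [[3.5, 0, 0], [0, 0, 0], 1],
    [[3.0, 0, 0], [0, 0, 0], 1],
  ],
)

```text
time_s: 1.65
position: [0.6223, 0.2804, 0.0752]
eef_rot: [-1.25, 1.172, 1.243]
wrist_force: [0.0, 0.3, -0.0]
width: 1.002
```

Run:
```python
from h import *
st();go(.618,.277,.043,1.628)
```

```text
1.65 [0.622 0.28  0.075] board [ 58.248 288.195] zdir 1.6244856485231178 w 1.0022147545391933 F [ 0.048  0.258 -0.05 ] q [ 0.389  0.484  1.817  0.001  0.829 -1.236]
[[ 0.01  -0.999 -0.054]
 [ 0.005 -0.054  0.999]
 [-1.    -0.01   0.004]]
cm in present axes [ 3.211  0.48  -0.327] in target axes [ 3.217  0.447 -0.311] turn [-0.004  0.004  0.01 ]
```

>>> drive_tool(
  targets=[
    [[0.8, 0.45, -0.3], [-0.004, 0.004, 0.01], 1],
    [[1.2, 0, 0], [0, 0, 0], 1],
    [[1.1, 0, 0], [0, 0, 0], 1],
    [[0, 0, 0], [0, 0, 0], 1],
  ],
)

```text
time_s: 1.98
position: [0.6124, 0.2779, 0.0371]
eef_rot: [-1.252, 1.189, 1.259]
wrist_force: [-0.7, -0.8, -0.0]
width: 1.001
```

Run:
```python
from h import *
st();go(.618,.277,.043,1.628)
```

```text
1.9833 [0.612 0.278 0.037] board [ 48.291 286.056] zdir 1.6312982349889105 w 1.0009679518285042 F [-0.746 -0.789 -0.005] q [ 0.391  0.533  1.829  0.001  0.789 -1.241]
[[-0.009 -0.998 -0.06 ]
 [-0.003 -0.06   0.998]
 [-1.     0.009 -0.003]]
cm in present axes [-0.598 -0.548 -0.127] in target axes [-0.594 -0.554 -0.123] turn [ 0.003 -0.003 -0.009]
```

>>> drive_tool(
  targets=[
    [[-0.6, -0.5, -0.1], [0.003, -0.003, -0.009], 1],
    [[0, 0, 0], [0, 0, 0], 1],
    [[0, 0, 0], [0, 0, 0], 1],
  ],
)

```text
time_s: 2.23
position: [0.6193, 0.2783, 0.0463]
eef_rot: [-1.252, 1.177, 1.25]
wrist_force: [-0.2, -0.3, 0.3]
width: 1.001
```

Run:
```python
from h import *
st();go(.618,.277,.043,1.628)
```

```text
2.2333 [0.619 0.278 0.046] board [ 55.163 286.212] zdir 1.6284606737645488 w 1.000610158830968 F [-0.176 -0.311  0.271] q [ 0.388  0.523  1.823  0.001  0.791 -1.241]
[[ 0.004 -0.998 -0.058]
 [ 0.002 -0.058  0.998]
 [-1.    -0.004  0.002]]
cm in present axes [ 0.326  0.135 -0.122] in target axes [ 0.327  0.134 -0.121] turn [0.    0.002 0.004]
```

>>> drive_tool(
  targets=[
    [[0.2, 0.1, -0.1], [0, 0.001, 0.003], 1],
    [[0, 0, 0], [0, 0, 0], 1],
    [[0, 0, 0], [0, 0, 0], -1],
    [[0, 0, 0], [0, 0, 0], -1],
    [[0, 0, 0], [0, 0, 0], -1],
    [[0, 0, 0], [0, 0, 0], -1],
    [[0, 0, 0], [0, 0, 0], -1],
    [[0, 0, 0], [0, 0, 0], -1],
  ],
)

```text
time_s: 2.9
position: [0.6204, 0.2777, 0.0477]
eef_rot: [-1.252, 1.176, 1.248]
wrist_force: [0.2, -0.4, -0.0]
width: 0.591
```

>>> drive_tool(
  targets=[
    [[0, 0, 0], [0, 0, 0], -1],
    [[0, 0, 0], [0, 0, 0], -1],
    [[0, 0, 0], [0, 0, 0], -1],
    [[0, 0, 0], [0, 0, 0], -1],
  ],
)

```text
time_s: 3.23
position: [0.6202, 0.2776, 0.0475]
eef_rot: [-1.252, 1.176, 1.249]
wrist_force: [0.3, 0.3, 0.7]
width: 0.298
```

Run:
```python
from h import *
st()
```

```text
3.2333 [0.62  0.278 0.047] board [ 56.076 285.547] zdir 1.6279604619941233 w 0.2979830458333715 F [0.25  0.274 0.745] q [ 0.386  0.521  1.823  0.001  0.792 -1.242]
[[ 0.005 -0.998 -0.057]
 [ 0.002 -0.057  0.998]
 [-1.    -0.005  0.002]]
```

>>> drive_tool(
  targets=[
    [[0, 0, 0], [0, 0, 0], -1],
    [[0, 0, 0], [0, 0, 0], -1],
  ],
)

```text
time_s: 3.4
position: [0.6202, 0.2777, 0.0474]
eef_rot: [-1.252, 1.176, 1.249]
wrist_force: [0.0, 0.6, 0.3]
width: 0.155
```

Run:
```python
from h import *
st(); I=manip.read_camera('wrist');J=manip.read_camera('side')
J=cv2.resize(J[60:180,170:330],(533,400),interpolation=cv2.INTER_CUBIC)
I=cv2.resize(I,(267,200))
J[:200,:267]=I if False else J[:200,:267]
K=np.zeros((400,800,3),np.uint8);K[:,:533]=J;K[:200,533:]=I
cv2.imwrite('pics/g1.png',K[:,:,::-1])
```

```text
3.4 [0.62  0.278 0.047] board [ 56.101 285.567] zdir 1.6280743521148444 w 0.15461139197957985 F [0.008 0.614 0.29 ] q [ 0.386  0.521  1.823  0.001  0.792 -1.242]
[[ 0.005 -0.998 -0.057]
 [ 0.002 -0.057  0.998]
 [-1.    -0.005  0.002]]
```

View pics/g1.png

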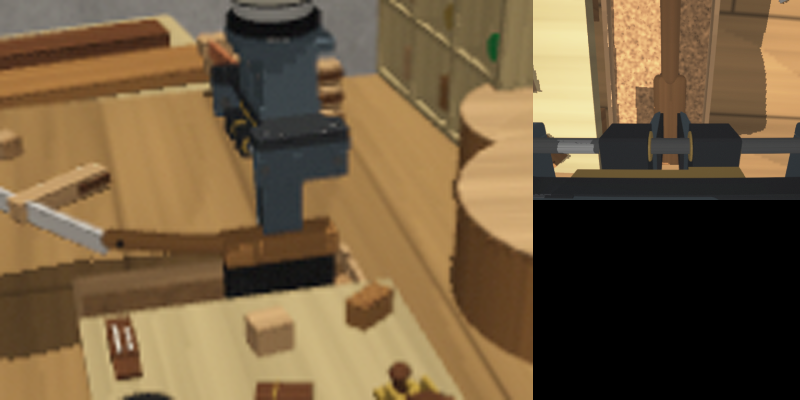

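Side crop: finger ends at about crop (280,233), at the top of the stock rather than beside it, and the jaws have passed 34 mm. They seem to have shut above the stock. Checking the TCP height against the picture.

Run:
```python
from h import *
def proj(n,P):
    m=manip.camera_model(n); f=192/np.tan(np.radians(m['fov_y']/2)); K=np.array([[f,0,m['cx']],[0,f,m['cy']],[0,0,1]])
    return cv2.projectPoints(np.array(P,float),m['rvec'],m['tvec'],K,m['dist'])[0][:,0]
p=manip.get_obs()['position']
q=proj('side',[[p[0],p[1]-.01,z] for z in (.04,.047,.06,.075,.09)]); print((q-[170,60])/.3)
q=proj('side',[[x,.262,z] for x in (.568,.67) for z in (.006,.05,.074)]); print((q-[170,60])/.3)
```

```text
[[282.017 267.665]
 [281.845 260.682]
 [281.521 247.576]
 [281.142 232.224]
 [280.757 216.624]]
[[226.961 310.648]
 [224.512 267.186]
 [223.134 242.591]
 [337.675 297.602]
 [337.929 254.492]
 [338.068 230.114]]
```

Run:
```python
from h import *
def proj(n,P):
    m=manip.camera_model(n); f=192/np.tan(np.radians(m['fov_y']/2)); K=np.array([[f,0,m['cx']],[0,f,m['cy']],[0,0,1]])
    return cv2.projectPoints(np.array(P,float),m['rvec'],m['tvec'],K,m['dist'])[0][:,0]
zd=np.array([.347,.938,0]);p=np.array([.243,.656,.185])
for h in(0,.03): print(proj('side',[p+s*zd*.052+[0,0,h] for s in (-1,1)])/.64)
I=manip.read_camera('wrist');print(manip.pinch_z)
cv2.imwrite('pics/g2.png',cv2.resize(I[130:384,130:382],(600,600),interpolation=cv2.INTER_CUBIC)[:,:,::-1])
```

```text
[[187.813 108.99 ]
 [208.604  94.93 ]]
[[184.751  95.258]
 [206.013  81.947]]
0.0188
```

View pics/g2.png

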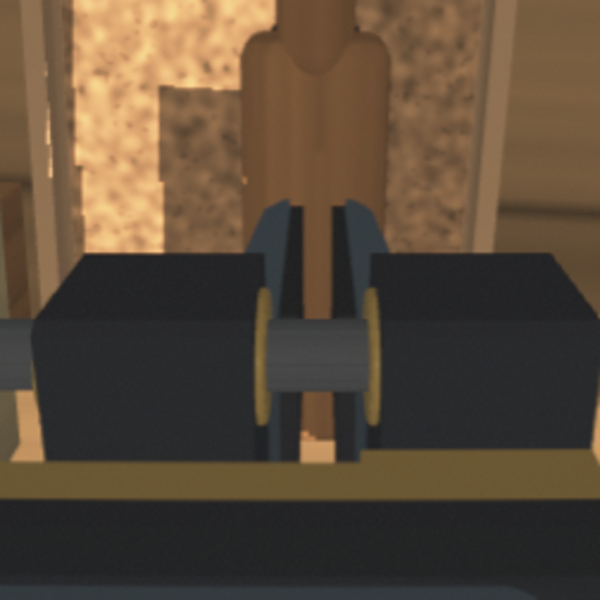

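Picture: the fingers hover over the stock, centred on it. In both views the real fingertips are about 28–30 mm higher than the reported TCP, and I'll allow for that. Reopen, go lower, grip again.

>>> drive_tool(
  targets=[
    [[0, 0, 0], [0, 0, 0], 1],
    [[0, 0, 0], [0, 0, 0], 1],
    [[0, 0, 0], [0, 0, 0], 1],
    [[0, 0, 0], [0, 0, 0], 1],
    [[0, 0, 0], [0, 0, 0], 1],
    [[0, 0, 0], [0, 0, 0], 1],
    [[0, 0, 0], [0, 0, 0], 1],
    [[0, 0, 0], [0, 0, 0], 1],
  ],
)

```text
time_s: 4.22
position: [0.6202, 0.2777, 0.0475]
eef_rot: [-1.252, 1.176, 1.249]
wrist_force: [-0.0, 0.2, -0.4]
width: 0.576
```

>>> drive_tool(
  targets=[
    [[0, 0, 0], [0, 0, 0], 1],
    [[0, 0, 0], [0, 0, 0], 1],
    [[0.7, 0.1, 0], [0, 0.002, 0.004], 1],
    [[0.7, 0, 0], [0, 0, 0], 1],
    [[0.6, 0, 0], [0, 0, 0], 1],
    [[0.4, 0, 0], [0, 0, 0], 1],
    [[0, 0, 0], [0, 0, 0], 1],
    [[0, 0, 0], [0, 0, 0], 1],
  ],
)

```text
time_s: 4.88
position: [0.6186, 0.2774, 0.0199]
eef_rot: [-1.251, 1.182, 1.252]
wrist_force: [0.3, -0.5, 0.5]
width: 1.001
```

Run:
```python
from h import *
st();go(.618,.277,.015,1.628)
```

```text
4.8833 [0.619 0.277 0.02 ] board [ 54.49  285.386] zdir 1.6280832095078848 w 1.0007127020920579 F [ 0.345 -0.535  0.538] q [ 0.387  0.562  1.823 -0.     0.757 -1.241]
[[-0.001 -0.998 -0.057]
 [-0.    -0.057  0.998]
 [-1.     0.001 -0.   ]]
cm in present axes [ 0.489  0.064 -0.04 ] in target axes [ 0.489  0.064 -0.04 ] turn [ 0.    -0.    -0.001]
```

>>> drive_tool(
  targets=[
    [[0.35, 0, 0], [0, 0, 0], 1],
    [[0, 0, 0], [0, 0, 0], -1],
    [[0, 0, 0], [0, 0, 0], -1],
    [[0, 0, 0], [0, 0, 0], -1],
    [[0, 0, 0], [0, 0, 0], -1],
    [[0, 0, 0], [0, 0, 0], -1],
    [[0, 0, 0], [0, 0, 0], -1],
    [[0, 0, 0], [0, 0, 0], -1],
  ],
)

```text
time_s: 5.55
position: [0.6191, 0.2776, 0.0167]
eef_rot: [-1.251, 1.181, 1.251]
wrist_force: [0.3, -0.2, -0.4]
width: 0.518
```

>>> drive_tool(
  targets=[
    [[0, 0, 0], [0, 0, 0], -1],
    [[0, 0, 0], [0, 0, 0], -1],
    [[0, 0, 0], [0, 0, 0], -1],
    [[0, 0, 0], [0, 0, 0], -1],
    [[0, 0, 0], [0, 0, 0], -1],
  ],
)

```text
time_s: 5.97
position: [0.6193, 0.2776, 0.0169]
eef_rot: [-1.251, 1.181, 1.251]
wrist_force: [-0.1, -0.7, 0.4]
width: 0.373
```

Run:
```python
from h import *
st()
```

```text
5.9667 [0.619 0.278 0.017] board [ 55.142 285.534] zdir 1.6279462369837059 w 0.373252723638404 F [-0.147 -0.671  0.393] q [ 0.387  0.566  1.823 -0.     0.752 -1.241]
[[ 0.001 -0.998 -0.057]
 [ 0.    -0.057  0.998]
 [-1.    -0.001  0.   ]]
```

>>> drive_tool(
  targets=[
    [[-1.0, 0, 0], [0, 0, 0], -1],
    [[-2.5, 0, 0], [0, 0, 0], -1],
    [[-2.5, 0, 0], [0, 0, 0], -1],
    [[-2, 1.2, 0], [0.013, 0, 0], -1],
    [[0, 1.8, -2.5], [0.013, 0, 0], -1],
    [[0, 1.8, -2.5], [0, 0, 0], -1],
    [[0, 0, -2.0], [0, 0, 0], -1],
    [[0, 0, 0], [0, 0, 0], -1],
  ],
)

```text
time_s: 6.63
position: [0.5714, 0.2041, 0.1045]
eef_rot: [-1.234, 1.193, 1.232]
wrist_force: [0.3, 0.3, -0.9]
width: 0.37
```

Run:
```python
from h import *
st();p=b2w(-2,175);go(*p,.075,1.602)
cv2.imwrite('pics/s2.png',cv2.resize(manip.read_camera('side')[:,:,::-1],(800,600),interpolation=cv2.INTER_CUBIC))
```

```text
6.6333 [0.571 0.204 0.105] board [  5.025 213.59 ] zdir 1.6031333736922213 w 0.37010455696494027 F [ 0.303  0.286 -0.913] q [ 0.305  0.343  1.962 -0.     0.835 -1.298]
[[ 0.001 -0.999 -0.032]
 [-0.    -0.032  0.999]
 [-1.    -0.001 -0.   ]]
cm in present axes [ 2.951  0.711 -3.858] in target axes [ 2.951  0.703 -3.859] turn [ 0.001 -0.     0.001]
```

View pics/s2.png

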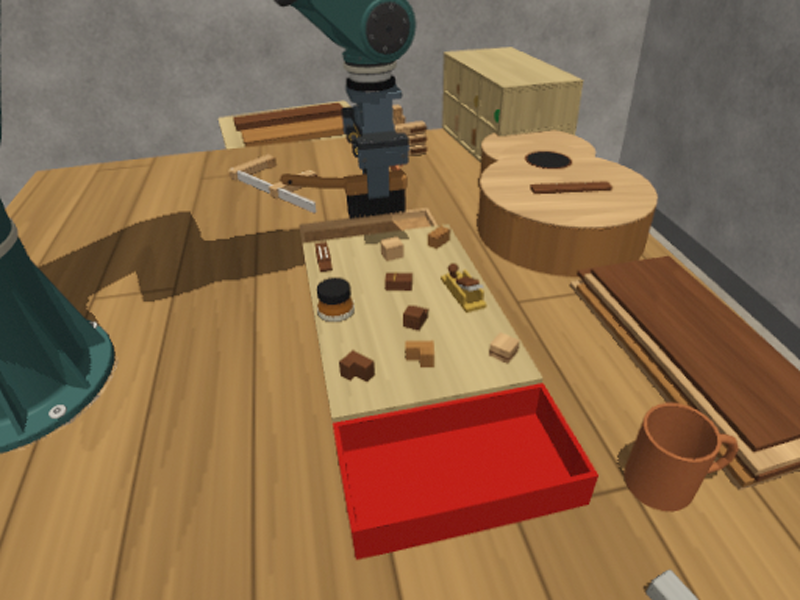

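The brush is held level above the tray. Next: behind the middle row, down, and sweep.

>>> drive_tool(
  targets=[
    [[0, 0.6, -2.5], [0, 0, 0], -1],
    [[0.5, 0, -0.8], [0, 0, 0], -1],
    [[1.2, 0, 0], [0, 0, 0], -1],
    [[0.8, 0, 0], [0, 0, 0], -1],
    [[0, 0, 0], [0, 0, 0], -1],
    [[0, 0, 0], [0, 0, 0], -1],
  ],
)

```text
time_s: 7.18
position: [0.5681, 0.1741, 0.0788]
eef_rot: [-1.233, 1.19, 1.231]
wrist_force: [-0.2, -0.1, -1.3]
width: 0.375
```

Run:
```python
from h import *
st();p=b2w(-2,175);go(*p,.075,1.602)
```

```text
7.1833 [0.568 0.174 0.079] board [  0.8   183.676] zdir 1.6027908714084098 w 0.37483800012761276 F [-0.216 -0.143 -1.277] q [ 0.258  0.364  1.995  0.001  0.78  -1.346]
[[ 0.003 -0.999 -0.032]
 [ 0.002 -0.032  0.999]
 [-1.    -0.003  0.001]]
cm in present axes [ 0.377  0.282 -0.868] in target axes [ 0.379  0.28  -0.867] turn [0.001 0.001 0.003]
```

>>> drive_tool(
  targets=[
    [[0.3, 0.2, -0.6], [0, 0, 0.002], -1],
    [[0, 0, -1.2], [0, 0, 0], -1],
    [[0, 0, -1.3], [0, 0, 0], -1],
    [[0, 0, -1.3], [0, 0, 0], -1],
    [[0, 0, -1.3], [0, 0, 0], -1],
    [[0, 0, -1.3], [0, 0, 0], -1],
    [[0, 0, -1.3], [0, 0, 0], -1],
    [[0, 0, -1.3], [0, 0, 0], -1],
  ],
)

```text
time_s: 7.85
position: [0.5696, 0.0709, 0.0756]
eef_rot: [-1.234, 1.19, 1.235]
wrist_force: [0.5, -0.2, -1.9]
width: 0.375
```

Run:
```python
from h import *
st()
```

```text
7.85 [0.57  0.071 0.076] board [-0.946 80.467] zdir 1.6055459510233439 w 0.37483331187462793 F [ 0.481 -0.209 -1.905] q [ 0.082  0.342  2.035  0.002  0.763 -1.525]
[[ 0.001 -0.999 -0.035]
 [ 0.002 -0.035  0.999]
 [-1.    -0.001  0.002]]
```

>>> drive_tool(
  targets=[
    [[0, 0, -1.3], [0.003, 0, 0], -1],
    [[0, 0, -1.3], [0, 0, 0], -1],
    [[0, 0, -1.3], [0, 0, 0], -1],
    [[0, 0, -1.3], [0, 0, 0], -1],
    [[0, 0, -1.3], [0, 0, 0], -1],
    [[0, 0, -1.3], [0, 0, 0], -1],
    [[0, 0, -1.3], [0, 0, 0], -1],
    [[0, 0, -1.3], [0, 0, 0], -1],
  ],
)

```text
time_s: 8.52
position: [0.5717, -0.0493, 0.0776]
eef_rot: [-1.228, 1.193, 1.225]
wrist_force: [-0.4, 0.4, -2.0]
width: 0.372
```

Run:
```python
from h import *
st()
```

```text
8.5167 [ 0.572 -0.049  0.078] board [ -2.553 -39.73 ] zdir 1.595456855413903 w 0.37199923877518665 F [-0.442  0.441 -1.966] q [-0.128  0.338  2.036  0.003  0.764 -1.725]
[[ 0.004 -1.    -0.025]
 [ 0.001 -0.025  1.   ]
 [-1.    -0.004  0.001]]
```

>>> drive_tool(
  targets=[
    [[0.2, 0, -1.3], [-0.005, 0, 0], -1],
    [[0, 0, -1.3], [0, 0, 0], -1],
    [[0, 0, -1.3], [0, 0, 0], -1],
    [[0, 0, -1.3], [0, 0, 0], -1],
    [[0, 0, -1.3], [0, 0, 0], -1],
    [[0, 0, -1.3], [0, 0, 0], -1],
    [[0, 0, -1.3], [0, 0, 0], -1],
    [[0, 0, -1.3], [0, 0, 0], -1],
  ],
)

```text
time_s: 9.18
position: [0.5717, -0.1689, 0.0774]
eef_rot: [-1.229, 1.192, 1.222]
wrist_force: [0.1, 0.2, -2.4]
width: 0.367
```

Run:
```python
from h import *
st()
```

```text
9.1833 [ 0.572 -0.169  0.077] board [  -6.264 -159.286] zdir 1.5941373624623612 w 0.36667369134361044 F [ 0.083  0.19  -2.354] q [-0.328  0.367  1.993  0.004  0.775 -1.925]
[[ 0.007 -1.    -0.023]
 [ 0.001 -0.023  1.   ]
 [-1.    -0.007  0.001]]
```

>>> drive_tool(
  targets=[
    [[0, -0.1, -1.2], [-0.005, 0, 0.006], -1],
    [[0, -0.1, -1.2], [0, 0, 0], -1],
    [[0, 0, -1.2], [0, 0, 0], -1],
    [[0, 0, -1.2], [0, 0, 0], -1],
    [[0, 0, -1.0], [0, 0, 0], -1],
    [[0, 0, 0], [0, 0, 0], -1],
    [[0, 0, 0], [0, 0, 0], -1],
  ],
)

```text
time_s: 9.77
position: [0.5754, -0.2368, 0.0774]
eef_rot: [-1.229, 1.196, 1.228]
wrist_force: [0.3, -0.0, -2.2]
width: 0.373
```

Run:
```python
from h import *
st()
I=manip.read_camera('scene')[70:310,80:400];J=manip.read_camera('side')[120:360,180:400]
cv2.imwrite('pics/s3.png',cv2.resize(np.hstack([I,J]),(800,356),interpolation=cv2.INTER_CUBIC)[:,:,::-1])
```

```text
9.7667 [ 0.575 -0.237  0.077] board [  -4.64  -227.225] zdir 1.5970420683817652 w 0.37339337329976174 F [ 0.331 -0.029 -2.206] q [-0.428  0.405  1.936  0.001  0.8   -2.026]
[[ 0.001 -1.    -0.026]
 [ 0.    -0.026  1.   ]
 [-1.    -0.001  0.   ]]
```

View pics/s3.png

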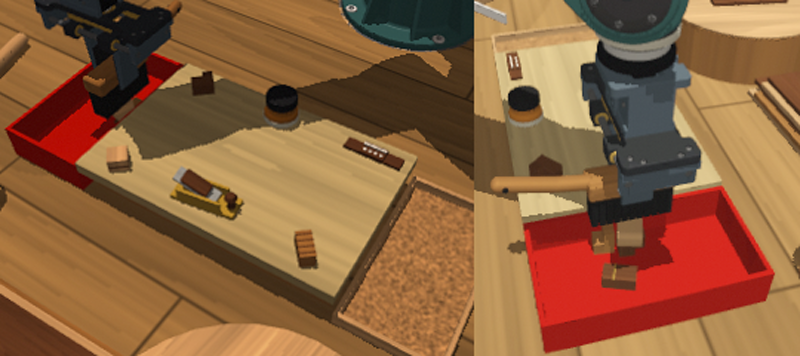

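Both views: middle row gone into the box; o7, the far pale piece, o5, jar, plane and bridge are where they stood. Next o7.

>>> drive_tool(
  targets=[
    [[-2.0, 0, 0], [0, 0, 0], -1],
    [[-2.0, 0, 0], [0, 0, 0], -1],
    [[0, 1.8, 3.0], [-0.004, 0, 0], -1],
    [[0, 1.8, 3.2], [0, 0, 0], -1],
    [[0, 1.8, 3.2], [0, 0, 0], -1],
    [[0, 1.6, 2.8], [0, 0, 0], -1],
    [[0, 0, 0], [0, 0, 0], -1],
    [[0, 0, 0], [0, 0, 0], -1],
  ],
)

```text
time_s: 10.53
position: [0.4976, -0.1078, 0.1188]
eef_rot: [-1.234, 1.191, 1.235]
wrist_force: [0.2, 0.8, -1.8]
width: 0.373
```

Run:
```python
from h import *
st();p=b2w(-82,-88);go(*p,.075,1.602)
```

```text
10.5333 [ 0.498 -0.108  0.119] board [-78.414 -95.915] zdir 1.6054714804265604 w 0.37348509693283277 F [ 0.233  0.801 -1.758] q [-0.26   0.178  2.149  0.002  0.814 -1.866]
[[ 0.001 -0.999 -0.035]
 [ 0.001 -0.035  0.999]
 [-1.    -0.001  0.001]]
cm in present axes [4.382 0.359 0.789] in target axes [4.381 0.358 0.792] turn [0.003 0.001 0.001]
```

>>> drive_tool(
  targets=[
    [[0, 0.3, 0.7], [0.003, 0, 0], -1],
    [[1.2, 0, 0], [0, 0, 0], -1],
    [[1.2, 0, 0], [0, 0, 0], -1],
    [[1.0, 0, 0], [0, 0, 0], -1],
    [[0.4, 0, 0], [0, 0, 0], -1],
    [[0, 0, 0], [0, 0, 0], -1],
    [[0, 0, 0], [0, 0, 0], -1],
  ],
)

```text
time_s: 11.12
position: [0.4951, -0.1012, 0.0754]
eef_rot: [-1.231, 1.194, 1.233]
wrist_force: [-0.1, -0.3, -1.7]
width: 0.373
```

Run:
```python
from h import *
st()
```

```text
11.1167 [ 0.495 -0.101  0.075] board [-80.694 -89.232] zdir 1.60182736657303 w 0.372557200088109 F [-0.052 -0.3   -1.726] q [-0.248  0.249  2.168  0.002  0.725 -1.851]
[[-0.    -1.    -0.031]
 [ 0.001 -0.031  1.   ]
 [-1.     0.     0.001]]
```

>>> drive_tool(
  targets=[
    [[0, 0, -0.8], [0, 0, 0], -1],
    [[0, 0, -1.2], [0, 0, 0], -1],
    [[0, 0, -1.3], [0, 0, 0], -1],
    [[0, 0, -1.3], [0, 0, 0], -1],
    [[0, 0, -1.3], [0, 0, 0], -1],
    [[0, 0, -1.3], [0, 0, 0], -1],
    [[0, 0, -1.3], [0, 0, 0], -1],
    [[0, 0, -1.3], [0, 0, 0], -1],
  ],
)

```text
time_s: 11.78
position: [0.4995, -0.2094, 0.0775]
eef_rot: [-1.234, 1.192, 1.23]
wrist_force: [0.1, 0.3, -2.0]
width: 0.373
```

>>> drive_tool(
  targets=[
    [[0, 0, -1.2], [0, 0, 0], -1],
    [[0, 0, -1.2], [0, 0, 0], -1],
    [[0, 0, -0.9], [0, 0, 0], -1],
    [[0, 0, 0], [0, 0, 0], -1],
    [[0, 0, 0], [0, 0, 0], -1],
  ],
)

```text
time_s: 12.2
position: [0.501, -0.2503, 0.0785]
eef_rot: [-1.234, 1.193, 1.226]
wrist_force: [-0.5, 0.2, -2.3]
width: 0.367
```

Run:
```python
from h import *
st();
```

```text
12.2 [ 0.501 -0.25   0.078] board [ -79.439 -238.427] zdir 1.5993771461424555 w 0.36670134984896574 F [-0.501  0.234 -2.309] q [-0.505  0.317  2.064  0.001  0.755 -2.105]
[[ 0.005 -1.    -0.029]
 [-0.002 -0.029  1.   ]
 [-1.    -0.005 -0.002]]
```

>>> drive_tool(
  targets=[
    [[-2.0, 0, 0], [0, 0, 0.005], -1],
    [[-1.8, 0, 0], [0, 0, 0], -1],
    [[0, -2.5, 2.2], [0, 0, 0], -1],
    [[0, -2.8, 2.4], [0, 0, 0], -1],
    [[0, -2.8, 2.4], [0, 0, 0], -1],
    [[0, -2.8, 2.4], [0, 0, 0], -1],
    [[0, -2.8, 2.4], [0, 0, 0], -1],
    [[0, 0, 0], [0, 0, 0], -1],
  ],
)

```text
time_s: 12.87
position: [0.638, -0.1198, 0.1177]
eef_rot: [-1.228, 1.198, 1.23]
wrist_force: [-0.1, 0.0, -1.5]
width: 0.37
```

Run:
```python
from h import *
st();p=b2w(88,-97);go(*p,.075,1.602)
```

```text
12.8667 [ 0.638 -0.12   0.118] board [  61.577 -112.266] zdir 1.5972084946453067 w 0.3699030243556395 F [-0.079  0.04  -1.522] q [-0.221  0.386  1.869 -0.     0.888 -1.818]
[[-0.001 -1.    -0.026]
 [ 0.    -0.026  1.   ]
 [-1.     0.001  0.   ]]
cm in present axes [ 4.269 -2.642  1.538] in target axes [ 4.272 -2.643  1.526] turn [-0.005  0.    -0.001]
```

>>> drive_tool(
  targets=[
    [[0, -1.4, 0.8], [-0.005, 0, 0], -1],
    [[0, -1.2, 0.6], [0, 0, 0], -1],
    [[1.2, 0, 0], [0, 0, 0], -1],
    [[1.2, 0, 0], [0, 0, 0], -1],
    [[1.0, 0, 0], [0, 0, 0], -1],
    [[0.4, 0, 0], [0, 0, 0], -1],
    [[0, 0, 0], [0, 0, 0], -1],
    [[0, 0, 0], [0, 0, 0], -1],
  ],
)

```text
time_s: 13.53
position: [0.6617, -0.1008, 0.0729]
eef_rot: [-1.231, 1.197, 1.241]
wrist_force: [0.1, 0.2, -0.3]
width: 0.372
```

Run:
```python
from h import *
st()
```

```text
13.5333 [ 0.662 -0.101  0.073] board [ 85.857 -94.047] zdir 1.606397979334846 w 0.3720934346741948 F [ 0.121  0.205 -0.282] q [-0.186  0.477  1.833 -0.     0.838 -1.792]
[[-0.007 -0.999 -0.036]
 [ 0.001 -0.036  0.999]
 [-1.     0.007  0.001]]
```

>>> drive_tool(
  targets=[
    [[-0.2, 0, -0.8], [0, 0, -0.006], -1],
    [[0, 0, -1.2], [0, 0, 0], -1],
    [[0, 0, -1.3], [0, 0, 0], -1],
    [[0, 0, -1.3], [0, 0, 0], -1],
    [[0, 0, -1.3], [0, 0, 0], -1],
    [[0, 0, -1.3], [0, 0, 0], -1],
    [[0, 0, -1.3], [0, 0, 0], -1],
    [[0, 0, -1.3], [0, 0, 0], -1],
  ],
)

```text
time_s: 14.2
position: [0.6654, -0.2099, 0.0771]
eef_rot: [-1.235, 1.191, 1.233]
wrist_force: [0.7, 0.4, -0.4]
width: 0.371
```

>>> drive_tool(
  targets=[
    [[0, 0, -1.2], [0, 0, 0], -1],
    [[0, 0, -1.0], [0, 0, 0], -1],
    [[0, 0, -0.4], [0, 0, 0], -1],
    [[0, 0, 0], [0, 0, 0], -1],
    [[0, 0, 0], [0, 0, 0], -1],
  ],
)

```text
time_s: 14.62
position: [0.6662, -0.2427, 0.0769]
eef_rot: [-1.233, 1.193, 1.231]
wrist_force: [0.0, 0.1, -1.1]
width: 0.371
```

Run:
```python
from h import *
st()
```

```text
14.6167 [ 0.666 -0.243  0.077] board [  85.946 -236.01 ] zdir 1.6022763341186612 w 0.3706152999674868 F [ 0.016  0.08  -1.071] q [-0.383  0.521  1.753  0.001  0.866 -1.986]
[[ 0.002 -1.    -0.031]
 [ 0.    -0.031  1.   ]
 [-1.    -0.002 -0.   ]]
```

>>> drive_tool(
  targets=[
    [[-2.2, 0, 0], [0, 0, 0], -1],
    [[-2.4, 0, 0], [0, 0, 0], -1],
    [[-1.8, -0.5, 2.5], [0, 0, 0], -1],
    [[0, -0.5, 3.6], [0, 0, 0], -1],
    [[0, -0.5, 3.6], [0, 0, 0], -1],
    [[0, -0.5, 3.6], [0, 0, 0], -1],
    [[0, -0.5, 3.6], [0, 0, 0], -1],
    [[0, -0.5, 3.6], [0, 0, 0], -1],
  ],
)

```text
time_s: 15.28
position: [0.689, -0.0304, 0.144]
eef_rot: [-1.23, 1.194, 1.229]
wrist_force: [0.2, 0.2, -1.5]
width: 0.372
```

>>> drive_tool(
  targets=[
    [[0, -0.5, 3.6], [0, 0, 0], -1],
    [[0, -0.5, 3.6], [0, 0, 0], -1],
    [[0, 0, 3.6], [0, 0, 0], -1],
    [[0, 0, 0], [0.1, 0, 0], -1],
    [[0, 0, 0], [0.12, 0, 0], -1],
    [[0, 0, 0], [0.12, 0, 0], -1],
    [[0, 0, 0], [0.12, 0, 0], -1],
    [[0, 0, 0], [0.12, 0, 0], -1],
  ],
)

```text
time_s: 15.95
position: [0.6928, 0.0993, 0.1444]
eef_rot: [-0.788, 1.42, 0.79]
wrist_force: [-0.2, -1.0, -2.2]
width: 0.374
```

>>> drive_tool(
  targets=[
    [[0, 0, 0], [0.12, 0, 0], -1],
    [[0, 0, 0], [0.12, 0, 0], -1],
    [[0, 0, 0], [0.12, 0, 0], -1],
    [[0, 0, 0], [0.12, 0, 0], -1],
    [[0, 0, 0], [0.12, 0, 0], -1],
    [[0, 0, 0], [0.1, 0, 0], -1],
    [[0, 0, 0], [0, 0, 0], -1],
    [[0, 0, 0], [0, 0, 0], -1],
  ],
)

```text
time_s: 16.62
position: [0.6893, 0.1055, 0.1436]
eef_rot: [-0.219, 1.561, 0.223]
wrist_force: [-0.1, -0.1, -3.0]
width: 0.372
```

Run:
```python
from h import *
st();p=b2w(134,148);go(*p,.075,.031)
```

```text
16.6167 [0.689 0.105 0.144] board [119.776 111.309] zdir 0.281198364953561 w 0.37186369855640544 F [-0.064 -0.12  -3.01 ] q [ 0.117  0.423  1.758  0.003  0.962 -0.166]
[[-0.001 -0.278  0.961]
 [ 0.003  0.961  0.278]
 [-1.     0.003 -0.001]]
cm in present axes [6.873 3.182 2.291] in target axes [6.865 3.669 1.422] turn [ 0.25  -0.001 -0.003]
```

>>> drive_tool(
  targets=[
    [[0, 0, 0], [0.11, 0, 0], -1],
    [[0, 0, 0], [0.11, 0, 0], -1],
    [[0, 1.8, 0.8], [0, 0, 0], -1],
    [[0, 1.8, 0.6], [0, 0, 0], -1],
    [[0, 0, 0], [0, 0, 0], -1],
    [[0, 0, 0], [0, 0, 0], -1],
  ],
)

```text
time_s: 17.12
position: [0.6999, 0.1449, 0.1435]
eef_rot: [-0.056, 1.572, 0.06]
wrist_force: [1.2, 0.1, -2.4]
width: 0.371
```

Run:
```python
from h import *
st();p=b2w(134,148);go(*p,.075,.031)
I=manip.read_camera('scene')[70:310,80:400];J=manip.read_camera('side')[120:360,180:400]
cv2.imwrite('pics/s4.png',cv2.resize(np.hstack([I,J]),(800,356),interpolation=cv2.INTER_CUBIC)[:,:,::-1])
```

```text
17.1167 [0.7   0.145 0.144] board [131.617 150.436] zdir 0.07407905159006595 w 0.3709320134226716 F [ 1.203  0.131 -2.37 ] q [0.17  0.449 1.72  0.003 0.975 0.094]
[[-0.003 -0.074  0.997]
 [ 0.002  0.997  0.074]
 [-1.     0.003 -0.002]]
cm in present axes [ 6.85  -0.272  0.244] in target axes [ 6.851 -0.244  0.238] turn [ 0.043 -0.002 -0.003]
```

View pics/s4.png

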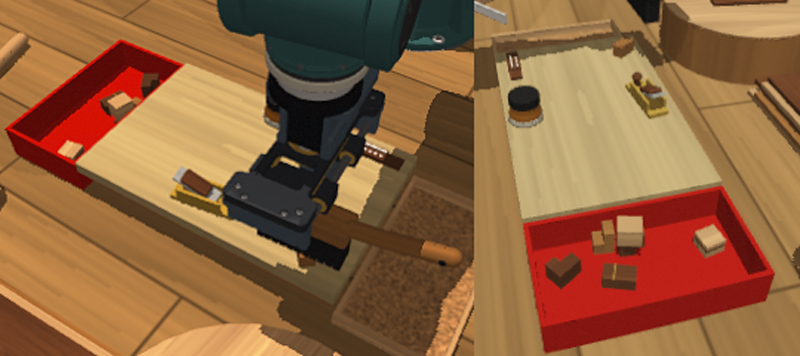

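Both views: the box holds the swept pieces (o2 seems to lie under the pale one); o5 remains. The brush is above and beyond it.

>>> drive_tool(
  targets=[
    [[0, -0.2, 0.3], [0.04, 0, 0], -1],
    [[1.5, 0, 0], [0, 0, 0], -1],
    [[1.8, 0, 0], [0, 0, 0], -1],
    [[1.6, 0, 0], [0, 0, 0], -1],
    [[0.8, 0, 0], [0, 0, 0], -1],
    [[0.4, 0, 0], [0, 0, 0], -1],
    [[0, 0, 0], [0, 0, 0], -1],
    [[0, 0, 0], [0, 0, 0], -1],
  ],
)

```text
time_s: 17.88
position: [0.7007, 0.1392, 0.0764]
eef_rot: [-0.03, 1.575, 0.033]
wrist_force: [0.1, 0.3, -1.0]
width: 0.368
```

Run:
```python
from h import *
st();p=b2w(134,148);go(*p,.075,.031)
```

```text
17.8833 [0.701 0.139 0.076] board [132.25  144.649] zdir 0.03970824112204094 w 0.36757925711711054 F [ 0.081  0.3   -0.953] q [0.162 0.531 1.737 0.003 0.877 0.121]
[[-0.004 -0.04   0.999]
 [ 0.002  0.999  0.04 ]
 [-1.     0.002 -0.004]]
cm in present axes [0.144 0.333 0.178] in target axes [0.144 0.335 0.175] turn [ 0.009 -0.004 -0.002]
```

>>> drive_tool(
  targets=[
    [[0.1, 0, -0.8], [0.005, 0, 0], -1],
    [[0, 0, -1.2], [0, 0, 0], -1],
    [[0, 0, -1.3], [0, 0, 0], -1],
    [[0, 0, -1.3], [0, 0, 0], -1],
    [[0, 0, -1.3], [0, 0, 0], -1],
    [[0, 0, -1.3], [0, 0, 0], -1],
    [[0, 0, -1.3], [0, 0, 0], -1],
    [[0, 0, -0.9], [0, 0, 0], -1],
  ],
)

```text
time_s: 18.55
position: [0.6001, 0.1358, 0.08]
eef_rot: [-0.025, 1.568, 0.03]
wrist_force: [0.4, -0.5, -2.1]
width: 0.372
```

>>> drive_tool(
  targets=[
    [[0, 0, -0.5], [0, 0, 0], -1],
    [[0, 0, 0], [0, 0, 0], -1],
  ],
)

```text
time_s: 18.72
position: [0.5924, 0.1356, 0.0809]
eef_rot: [-0.026, 1.568, 0.03]
wrist_force: [-0.0, -0.0, -2.6]
width: 0.373
```

Run:
```python
from h import *
st()
```

```text
18.7167 [0.592 0.136 0.081] board [ 23.894 144.428] zdir 0.03569498434041711 w 0.37315326066676674 F [-0.008 -0.015 -2.609] q [0.185 0.379 1.967 0.004 0.793 0.147]
[[ 0.003 -0.036  0.999]
 [ 0.003  0.999  0.036]
 [-1.     0.003  0.003]]
```

>>> drive_tool(
  targets=[
    [[0, 0, 1.0], [0, 0, 0], -1],
    [[-2.0, 0, 0.5], [0, 0, 0], -1],
    [[-2.2, 0, 0], [0, 0, 0], -1],
    [[-1.5, 0, 0], [-0.1, 0, 0], -1],
    [[0, 0, 0], [-0.12, 0, 0], -1],
    [[0, 0, 0], [-0.12, 0, 0], -1],
    [[0, 0, 0], [-0.12, 0, 0], -1],
    [[0, 0, 0], [-0.12, 0, 0], -1],
  ],
)

```text
time_s: 19.38
position: [0.6178, 0.1366, 0.1437]
eef_rot: [-0.495, 1.502, 0.497]
wrist_force: [0.6, -0.8, -1.5]
width: 0.369
```

>>> drive_tool(
  targets=[
    [[0, 0, 0], [-0.12, 0, 0], -1],
    [[0, 0, 0], [-0.12, 0, 0], -1],
    [[0, 0, 0], [-0.12, 0, 0], -1],
    [[0, 0, 0], [-0.12, 0, 0], -1],
    [[0, 0, 0], [-0.12, 0, 0], -1],
    [[0, 0, 0], [-0.12, 0, 0], -1],
    [[0, 0, 0], [-0.12, 0, 0], -1],
    [[0, 0, 0], [-0.12, 0, 0], -1],
  ],
)

```text
time_s: 20.05
position: [0.6302, 0.137, 0.1462]
eef_rot: [-1.26, 1.162, 1.245]
wrist_force: [-0.1, 0.7, -1.5]
width: 0.37
```

Run:
```python
from h import *
st();p=b2w(-4,190);go(*p,.12,1.602)
```

```text
20.05 [0.63  0.137 0.146] board [ 61.68  144.683] zdir 1.6340531572915045 w 0.3696898689952833 F [-0.073  0.653 -1.534] q [ 0.177  0.334  1.88   0.003  0.909 -1.459]
[[ 0.017 -0.998 -0.063]
 [ 0.006 -0.063  0.998]
 [-1.    -0.018  0.005]]
cm in present axes [2.53  6.464 4.729] in target axes [2.623 6.567 4.533] turn [0.032 0.005 0.018]
```

>>> drive_tool(
  targets=[
    [[0, 0, 0], [0, 0, 0.01], -1],
    [[0, 2.2, 1.5], [0.02, 0.003, 0.005], -1],
    [[0, 2.2, 1.5], [0, 0, 0], -1],
    [[0, 2.0, 1.5], [0, 0, 0], -1],
    [[0, 0, 0], [0, 0, 0], -1],
    [[0, 0, 0], [0, 0, 0], -1],
  ],
)

```text
time_s: 20.55
position: [0.5689, 0.1802, 0.1472]
eef_rot: [-1.228, 1.192, 1.226]
wrist_force: [0.2, 0.3, -2.2]
width: 0.375
```

Run:
```python
from h import *
st();p=b2w(-4,188);go(*p,.075,1.602)
I=manip.read_camera('scene')[70:310,80:400];J=manip.read_camera('side')[120:360,180:400]
cv2.imwrite('pics/s5.png',cv2.resize(np.hstack([I,J]),(800,356),interpolation=cv2.INTER_CUBIC)[:,:,::-1])
```

```text
20.55 [0.569 0.18  0.147] board [  1.823 189.757] zdir 1.5965507102520569 w 0.3753214293919116 F [ 0.156  0.328 -2.21 ] q [ 0.267  0.267  1.969  0.001  0.901 -1.33 ]
[[ 0.004 -1.    -0.026]
 [ 0.002 -0.026  1.   ]
 [-1.    -0.004  0.002]]
cm in present axes [ 7.219  0.61  -0.194] in target axes [ 7.221  0.582 -0.176] turn [-0.005  0.002  0.004]
```

View pics/s5.png

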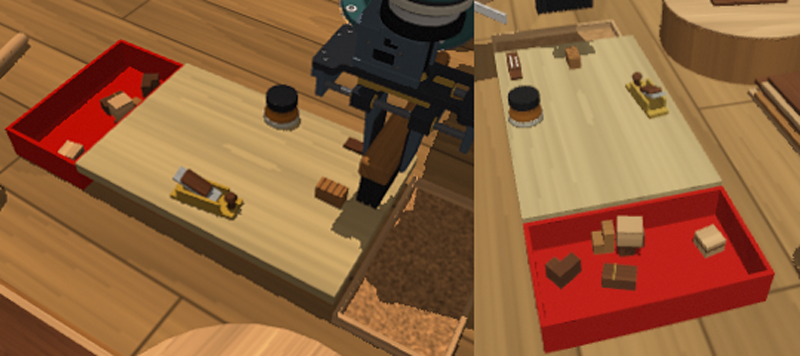

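o5 now lies on the middle line (scene crop (331,190)). Locating it before lowering.

Run:
```python
from h import *
print(w2b(pix2w('scene',(303.5,198.3),.071,1)),w2b(pix2w('side',(246.9,158.5),.071,1)))
```

```text
[ -1.598 126.498] [  2.612 129.455]
```

>>> drive_tool(
  targets=[
    [[0, 0.5, -0.1], [-0.005, 0, 0.004], -1],
    [[1.6, 0, 0], [0, 0, 0], -1],
    [[2.0, 0, 0], [0, 0, 0], -1],
    [[1.6, 0, 0], [0, 0, 0], -1],
    [[0.8, 0, 0], [0, 0, 0], -1],
    [[0.4, 0, 0], [0, 0, 0], -1],
    [[0, 0, 0], [0, 0, 0], -1],
    [[0, 0, 0], [0, 0, 0], -1],
  ],
)

```text
time_s: 21.32
position: [0.5693, 0.1762, 0.0824]
eef_rot: [-1.225, 1.195, 1.225]
wrist_force: [0.2, -0.1, -2.1]
width: 0.374
```

Run:
```python
from h import *
st()
```

```text
21.3167 [0.569 0.176 0.082] board [  2.081 185.742] zdir 1.5931215118843465 w 0.3742328613575799 F [ 0.198 -0.148 -2.082] q [ 0.26   0.361  1.99   0.003  0.788 -1.335]
[[ 0.002 -1.    -0.022]
 [ 0.003 -0.022  1.   ]
 [-1.    -0.002  0.003]]
```

>>> drive_tool(
  targets=[
    [[0.5, 0.3, -0.6], [-0.008, 0, 0], -1],
    [[0, 0, -1.2], [0, 0, 0], -1],
    [[0, 0, -1.3], [0, 0, 0], -1],
    [[0, 0, -1.3], [0, 0, 0], -1],
    [[0, 0, -1.3], [0, 0, 0], -1],
    [[0, 0, -1.3], [0, 0, 0], -1],
    [[0, 0, -1.3], [0, 0, 0], -1],
    [[0, 0, -1.3], [0, 0, 0], -1],
  ],
)

```text
time_s: 21.98
position: [0.5708, 0.0711, 0.0801]
eef_rot: [-1.233, 1.186, 1.229]
wrist_force: [-1.2, 0.4, -2.5]
width: 0.374
```

Run:
```python
from h import *
st()
```

```text
21.9833 [0.571 0.071 0.08 ] board [ 0.255 80.66 ] zdir 1.602489324258592 w 0.3742407425332272 F [-1.16   0.36  -2.475] q [ 0.082  0.334  2.035  0.004  0.765 -1.524]
[[ 0.007 -0.999 -0.032]
 [ 0.004 -0.032  0.999]
 [-1.    -0.007  0.003]]
```

>>> drive_tool(
  targets=[
    [[0.3, 0, -1.3], [0, 0, 0.005], -1],
    [[0.1, 0, -1.3], [0, 0, 0], -1],
    [[0, 0, -1.3], [0, 0, 0], -1],
    [[0, 0, -1.3], [0, 0, 0], -1],
    [[0, 0, -1.3], [0, 0, 0], -1],
    [[0, 0, -1.3], [0, 0, 0], -1],
    [[0, 0, -1.3], [0, 0, 0], -1],
    [[0, 0, -1.3], [0, 0, 0], -1],
  ],
)

```text
time_s: 22.65
position: [0.573, -0.049, 0.0779]
eef_rot: [-1.228, 1.191, 1.226]
wrist_force: [0.4, -0.6, -2.4]
width: 0.371
```

Run:
```python
from h import *
st()
```

```text
22.65 [ 0.573 -0.049  0.078] board [ -1.2   -39.433] zdir 1.596249878646582 w 0.3706269426074537 F [ 0.44  -0.645 -2.393] q [-0.128  0.339  2.034  0.005  0.765 -1.728]
[[ 0.005 -1.    -0.025]
 [ 0.003 -0.025  1.   ]
 [-1.    -0.005  0.003]]
```

>>> drive_tool(
  targets=[
    [[0.1, 0, -1.3], [-0.004, 0, 0.003], -1],
    [[0, 0, -1.3], [0, 0, 0], -1],
    [[0, 0, -1.3], [0, 0, 0], -1],
    [[0, 0, -1.3], [0, 0, 0], -1],
    [[0, 0, -1.3], [0, 0, 0], -1],
    [[0, 0, -1.3], [0, 0, 0], -1],
    [[0, 0, -1.3], [0, 0, 0], -1],
    [[0, 0, -1.3], [0, 0, 0], -1],
  ],
)

```text
time_s: 23.32
position: [0.5734, -0.1683, 0.0785]
eef_rot: [-1.227, 1.193, 1.225]
wrist_force: [-0.1, 0.0, -1.7]
width: 0.371
```

>>> drive_tool(
  targets=[
    [[0, 0, -1.2], [0, 0, 0], -1],
    [[0, 0, -1.2], [0, 0, 0], -1],
    [[0, 0, -1.2], [0, 0, 0], -1],
    [[0, 0, -1.2], [0, 0, 0], -1],
    [[0, 0, -0.8], [0, 0, 0], -1],
    [[0, 0, 0], [0, 0, 0], -1],
    [[0, 0, 0], [0, 0, 0], -1],
  ],
)

```text
time_s: 23.9
position: [0.5747, -0.2336, 0.0782]
eef_rot: [-1.226, 1.194, 1.223]
wrist_force: [-0.4, 0.1, -2.1]
width: 0.375
```

>>> drive_tool(
  targets=[
    [[-2.0, 0, 0], [0, 0, 0], -1],
    [[-2.4, 0, 0], [0, 0, 0], -1],
    [[-2.2, 0, 1.5], [0, 0, 0], -1],
    [[0, 0, 3.4], [0, 0, 0], -1],
    [[0, 0, 3.4], [0, 0, 0], -1],
    [[0, 0, 3.4], [0, 0, 0], -1],
    [[0, 0, 3.4], [0, 0, 0], -1],
    [[0, 0, 3.4], [0, 0, 0], -1],
  ],
)

```text
time_s: 24.57
position: [0.5697, -0.0435, 0.1478]
eef_rot: [-1.222, 1.195, 1.22]
wrist_force: [1.1, 1.1, -0.3]
width: 0.373
```

Run:
```python
from h import *
st();p=b2w(50,276);go(*p,.146,1.602)
I=manip.read_camera('scene')[70:310,80:400];J=manip.read_camera('side')[120:360,180:400]
cv2.imwrite('pics/s6.png',cv2.resize(np.hstack([I,J]),(800,356),interpolation=cv2.INTER_CUBIC)[:,:,::-1])
```

```text
24.5667 [ 0.57  -0.044  0.148] board [ -4.351 -33.916] zdir 1.588463421295701 w 0.3728386976294509 F [ 1.121  1.145 -0.277] q [-0.119  0.228  2.019  0.004  0.891 -1.71 ]
[[ 0.004 -1.    -0.018]
 [ 0.003 -0.018  1.   ]
 [-1.    -0.004  0.003]]
cm in present axes [ 0.296 -5.02  31.061] in target axes [ 0.184 -5.441 30.99 ] turn [-0.014  0.003  0.005]
```

View pics/s6.png

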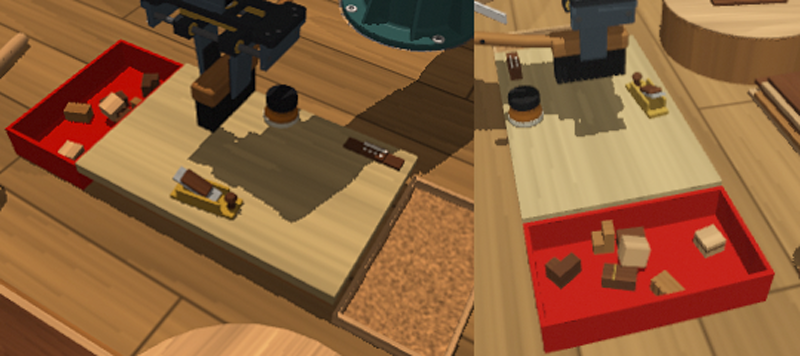

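Board clear of offcuts; in the box six pieces visible and o2 peeping from under the pale block. Plane, jar and bridge in place. Brush to the tray.

>>> drive_tool(
  targets=[
    [[0, -0.6, 3.5], [-0.01, 0.002, 0.004], -1],
    [[0, -0.6, 3.5], [0, 0, 0], -1],
    [[0, -0.6, 3.5], [0, 0, 0], -1],
    [[0, -0.6, 3.5], [0, 0, 0], -1],
    [[0, -0.6, 3.5], [0, 0, 0], -1],
    [[0, -0.6, 3.5], [0, 0, 0], -1],
    [[0, -0.6, 3.5], [0, 0, 0], -1],
    [[0, 0, 1.5], [0, 0, 0], -1],
  ],
)

```text
time_s: 25.33
position: [0.603, 0.2311, 0.1485]
eef_rot: [-1.233, 1.193, 1.233]
wrist_force: [0.5, 0.1, -1.7]
width: 0.372
```

>>> drive_tool(
  targets=[
    [[0, 0, 0], [0, 0, 0], -1],
    [[0, 0, 0], [0, 0, 0], -1],
  ],
)

```text
time_s: 25.5
position: [0.6024, 0.2347, 0.1481]
eef_rot: [-1.236, 1.19, 1.236]
wrist_force: [-0.4, -0.1, -2.1]
width: 0.372
```

Run:
```python
from h import *
st();p=b2w(50,274);go(*p,.018,1.61)
```

```text
25.5 [0.602 0.235 0.148] board [ 36.994 243.198] zdir 1.6077354848529493 w 0.37207912934718224 F [-0.436 -0.057 -2.128] q [ 0.335  0.342  1.865  0.001  0.934 -1.273]
[[ 0.    -0.999 -0.037]
 [ 0.001 -0.037  0.999]
 [-1.    -0.     0.001]]
cm in present axes [13.013 -1.313  3.06 ] in target axes [13.009 -1.326  3.069] turn [-0.002  0.001  0.   ]
```

>>> drive_tool(
  targets=[
    [[0, -1.2, 2.8], [0, 0, 0], -1],
    [[2.5, 0, 0], [0, 0, 0], -1],
    [[2.8, 0, 0], [0, 0, 0], -1],
    [[2.5, 0, 0], [0, 0, 0], -1],
    [[1.6, 0, 0], [0, 0, 0], -1],
    [[0.5, 0, 0], [0, 0, 0], -1],
    [[0, 0, 0], [0, 0, 0], -1],
    [[0, 0, 0], [0, 0, 0], -1],
  ],
)

```text
time_s: 26.17
position: [0.6151, 0.2568, 0.047]
eef_rot: [-1.234, 1.192, 1.232]
wrist_force: [-0.6, 0.0, -0.8]
width: 0.37
```

Run:
```python
from h import *
st();p=b2w(50,274);go(*p,.018,1.61)
```

```text
26.1667 [0.615 0.257 0.047] board [ 50.335 264.84 ] zdir 1.6039896488499226 w 0.37044786078584657 F [-0.57   0.02  -0.839] q [ 0.361  0.507  1.848 -0.     0.785 -1.243]
[[ 0.002 -0.999 -0.033]
 [ 0.    -0.033  0.999]
 [-1.    -0.002  0.   ]]
cm in present axes [2.903 0.037 0.915] in target axes [2.902 0.026 0.916] turn [-0.006  0.     0.002]
```

>>> drive_tool(
  targets=[
    [[0.8, 0, 0.8], [0, 0, 0.002], -1],
    [[0.8, 0, 0], [0, 0, 0], -1],
    [[0.5, 0, 0], [0, 0, 0], -1],
    [[0.3, 0, 0], [0, 0, 0], -1],
    [[0, 0, 0], [0, 0, 0], -1],
    [[0, 0, 0], [0, 0, 0], -1],
  ],
)

```text
time_s: 26.67
position: [0.6173, 0.2657, 0.0247]
eef_rot: [-1.234, 1.189, 1.231]
wrist_force: [0.0, -0.9, -1.3]
width: 0.371
```

Run:
```python
from h import *
st()
```

```text
26.6667 [0.617 0.266 0.025] board [ 52.766 273.739] zdir 1.6033870178442495 w 0.37084982720232945 F [ 0.019 -0.894 -1.334] q [ 0.372  0.545  1.84   0.001  0.752 -1.232]
[[ 0.005 -0.999 -0.033]
 [ 0.002 -0.033  0.999]
 [-1.    -0.005  0.002]]
```

>>> drive_tool(
  targets=[
    [[0.3, 0, 0], [0, 0.002, 0.005], -1],
    [[0.25, 0, 0], [0, 0, 0], -1],
    [[0.1, 0, 0], [0, 0, 0], -1],
    [[0, 0, 0], [0, 0, 0], -1],
    [[0, 0, 0], [0, 0, 0], -1],
  ],
)

```text
time_s: 27.08
position: [0.6176, 0.2659, 0.0181]
eef_rot: [-1.233, 1.194, 1.233]
wrist_force: [0.0, -0.1, -2.2]
width: 0.373
```

Run:
```python
from h import *
st()
```

```text
27.0833 [0.618 0.266 0.018] board [ 53.133 273.878] zdir 1.6035084255002312 w 0.37311998252959344 F [ 0.028 -0.07  -2.214] q [ 0.372  0.557  1.836  0.     0.749 -1.232]
[[-0.    -0.999 -0.033]
 [ 0.    -0.033  0.999]
 [-1.     0.     0.   ]]
```

>>> drive_tool(
  targets=[
    [[0.1, 0, 0], [0, 0, 0], -1],
    [[0, 0, 0], [0, 0, 0], -1],
    [[0, 0, 0], [0, 0, 0], 1],
    [[0, 0, 0], [0, 0, 0], 1],
    [[0, 0, 0], [0, 0, 0], 1],
    [[0, 0, 0], [0, 0, 0], 1],
    [[0, 0, 0], [0, 0, 0], 1],
    [[0, 0, 0], [0, 0, 0], 1],
  ],
)

```text
time_s: 27.75
position: [0.6184, 0.2661, 0.0181]
eef_rot: [-1.233, 1.192, 1.233]
wrist_force: [0.2, -0.3, -0.3]
width: 0.776
```

>>> drive_tool(
  targets=[
    [[0, 0, 0], [0, 0, 0], 1],
    [[0, 0, 0], [0, 0, 0], 1],
    [[0, 0, 0], [0, 0, 0], 1],
    [[-1.0, 0, 0], [0, 0, 0], 1],
    [[-2.0, 0, 0], [0, 0, 0], 1],
    [[-3.0, 0, 0], [0, 0, 0], 1],
    [[-3.5, 0, 0], [0, 0, 0], 1],
    [[-3.0, 0, 0], [0, 0, 0], 1],
  ],
)

```text
time_s: 28.42
position: [0.614, 0.2644, 0.1425]
eef_rot: [-1.231, 1.203, 1.239]
wrist_force: [0.1, -0.2, 1.2]
width: 0.999
```

>>> drive_tool(
  targets=[
    [[-2.0, 0, 3.0], [0, 0, 0], 1],
    [[0, 0, 3.5], [0, 0, 0], 1],
    [[0, 0, 3.5], [0, 0, 0], 1],
    [[0, 0, 3.5], [0, 0, 0], 1],
    [[0, 0, 3.0], [0, 0, 0], 1],
    [[0, 0, 0], [0, 0, 0], 1],
    [[0, 0, 0], [0, 0, 0], 1],
  ],
)

```text
time_s: 29.0
position: [0.6126, 0.4379, 0.1808]
eef_rot: [-1.23, 1.188, 1.23]
wrist_force: [0.9, -0.3, -0.8]
width: 1.004
```

Run:
```python
from h import *
st()
I=manip.read_camera('scene')[70:340,80:440];J=manip.read_camera('side')[100:370,180:400]
cv2.imwrite('pics/s7.png',cv2.resize(np.hstack([I,J]),(800,372),interpolation=cv2.INTER_CUBIC)[:,:,::-1])
```

```text
29.0 [0.613 0.438 0.181] board [ 53.423 445.925] zdir 1.6007459099132084 w 1.0043327316691721 F [ 0.948 -0.326 -0.849] q [ 0.589  0.462  1.624  0.001  1.049 -1.012]
[[ 0.005 -1.    -0.03 ]
 [ 0.004 -0.03   1.   ]
 [-1.    -0.005  0.004]]
```

View pics/s7.png

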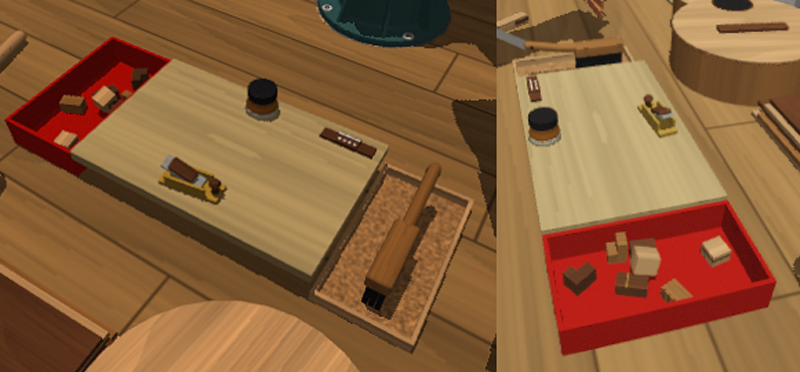

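The board is clear, with the plane, jar and bridge in place. The brush stands on its bristles in the tray and the offcuts are in the box. Handing in.

```bash
python3 -c "
from bench import manip
print(manip.close_job())"
```

```text
the job is handed in; nothing more can be done
None
```

I swept all seven offcuts off the board into the red box with the brush, put the brush back in the tray standing on its bristles, and handed the job in at about 29 s. Four offcuts went down the middle, then one in each box-end corner. The last was pushed to the middle line and swept out.

**Last checks:** the final pictures show the board clear. The plane, jar and bridge stand where they did, by eye, and the gripper was open and well away from everything. Wrist force stayed at a few newtons in every reading.

**What disagreed or is unsure:**
- **Fingertip height:** the reported TCP was about 28–30 mm lower than the fingertips seen in the camera. The first grip closed on air above the brush stock, so I corrected for this and gripped again (opening 34 mm, as expected).
- **Count in the box:** only six offcuts are clearly visible. I take the seventh, the dark stepped one, to be partly hidden under a pale block, because it was in the first sweep and nothing is left on the board or bench.

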